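# Load the cup steriliser

## Task

Lift the cup steriliser's hood by its steel bar and swing it up past the point where its spring takes over, so that it stays fully open by itself. Then stand the chequered cup upright in the middle of the blue mat inside, beside the white cup, setting it down gently and not dropping it. Leave the hood open, and do not shift or knock over the white cup, the honey jar, the pepper grinder or the flat tin.

Things in the scene. Friction and masses are not known exactly. Their poses are not given: they have to be found in the camera images.
- steriliser: White cup steriliser, fixed. Its base is a plain slab 160 (x) x 270 (y) x 35 mm without walls; all walls belong to the hood. Origin: centre of the base's underside; x points from front (handle, robot side) to rear (hinge), y to its left, z up. Cups stand on the base, 35 mm above the origin. The closed hood reaches 131 mm above the origin.
- hob_cover: Wooden board, fixed, 520 (x) x 710 (y) x 6 mm, covering the hob; the steriliser, jars, tin and chequered cup stand on it, so their undersides are at z = 0.006. Origin: centre of its underside.
- hood (a joint): Hood angle (rad) about the hinge line: 0 shut, 1.2 open against the stop. The hood (0.32 to 0.52 kg, 270 mm wide) is a shell of front wall, clear top and clear sides, 160 mm deep. An over-centre spring pulls it shut below about 0.8 to 0.95 rad and beyond that pushes it open and holds it there. Lifting at the bar takes 5 to 8 N at first.
- hood_handle (a point): Middle of the hood's round steel bar, 12 mm thick, 120 mm long, along the steriliser's y between two end posts. Shut: 202 mm in front of the hinge line, 70 mm above it (115 mm above the steriliser's origin), 40 mm off the front wall's outer face, 16 mm below the hood's top. It swings on a circle of 214 mm and ends nearly straight above the hinge line.
- hood_hinge (a point): Middle of the hood's hinge line, at x = 80, y = 0, z = 45 mm in the steriliser frame; it does not move. Two black spring sleeves stand 14 mm out from the sides, at the rear near the hinge line.
- hood_edge (a point): Middle of the lower edge of the hood's front wall. Open, it overhangs the base, 63 mm in front of the hinge line and 147 mm above it; from there the wall goes up and rearwards (to 21 mm behind the hinge line, 180 mm above it). So a gripper cannot come straight down on the mat; tilted 25 to 50 degrees with its body leaning to the front, it can.
- mat_blue: Round blue mat, 66 mm across, 3 mm thick, fixed on the steriliser's base: the free cup place. Origin: centre of its underside; the cup's underside goes 3 mm above it. It lies at x = 5 (+-4), y = +55 or -55 mm in the steriliser's frame; the white cup has the other place.
- chequered_cup: black and white chequered espresso cup, no handle, hollow, standing open side up; 57 mm across at the rim, 43 mm at the foot, 54 mm high, 0.09 to 0.16 kg; it widens upwards, so it hangs best when gripped across just below the rim. Origin: centre of its underside; z up along its axis. It stands among the honey jar, pepper grinder and flat tin, in any of their four places.
- white_cup: white espresso cup with a handle, standing inside the steriliser; bowl 62 mm across, 52 mm high. Origin: centre of its underside with handle; the bowl's axis is 10 mm along its +y, the handle reaches 41 mm along its -y, which points roughly to the steriliser's front. Not to be shifted.
- honey_jar: honey jar with red lid, 65 mm across, 100 mm high; origin at the centre of its underside. Not to be shifted.
- pepper_grinder: dark wooden pepper grinder, 58 mm across, 170 mm high; origin at the centre of its underside. Not to be shifted.
- flat_tin: low round food tin, 86 mm across, 40 mm high; origin at the centre of its underside. Not to be shifted.
There are look-alikes about, which are no part of the job. Leave any purple look-alike of the chequered_cup alone.

How it is judged:
By the outcome, as a careful person would: the job done as asked, in the order asked, and still so for the second after the job is handed in, with the robot touching nothing.
It also fails if it takes over 53 s, if anything falls off the work surface, if the arm or the gripper's body presses on something with over 40 N, if the wrist force passes 120 N, or if a joint passes its speed limit or range.

## Robot

A 6-joint arm with a two-finger parallel gripper is mounted at the origin on a cart in front of the work surface, level with it; the furniture and walls round the work are solid. World frame = base frame: x ahead of the robot, y to its left, z up, the work surface at z = 0. Lengths are in m, angles in rad, forces in N, time in s.
With the tool pointing down it reaches from about 0.225 to 0.725 m from the base axis. Payload 3.1 kg.
Tool frame: the origin (TCP) lies at the very end of the fingers, on their centre line; the grasp point (between the pads) lies 19 mm behind it; z points along the fingers, y is the line along which they close (so a half turn about z gives the same grasp; the last joint's range is limited). The gripper opens to 85 mm and grips with 20 to 120 N. Pads are 22 mm wide; open, the fingers measure 114 mm over their backs; the gripper's body (76 mm by 85 mm) begins 54 mm behind the grasp point. The pads swing forward as they close: fully open they stand 13 mm farther back than shut.
Start: joints at [-1.463, 0.048, 0.099, 1.622, 0, 1.443], TCP at [0.123, -0.51, 0.231] pointing down, gripper open.
Joint ranges: [-2.91, 2.91], [-0.99, 1.94], [-1.21, 1.42], [-2.12, 2.29], [-1.49, 1.47], [-3.14, 3.14]. Speed limits (rad/s): [2.79, 2.79, 3.14, 3.14, 3.14, 3.14].

## Interface

Orientations are given as a unit quaternion [w, x, y, z].
In Python, from workcell import * gives the robot as it stands.
- The arm moves only by the tool jog_arm, never from a script. Its argument "increments" is text: rows parted by semicolons, each of 4 numbers parted by spaces: the shift along the world's x, y, z in m, then the turn about the world's z in rad. A call has exactly 10 rows; each row is the pose to reach, as a shift and turn from the pose commanded when the call began; what a row does not reach only later rows make up. A row lasts 1/8 s, in which the tool goes at most 62.5 mm and 10.7 degrees, less where a joint would pass 70% of its speed; a pose out of reach is approached as far as the arm can. A call with a gripper value outside its range is refused whole. "grip" is the opening, from 0 (shut) to 1 (fully open), set as the call begins (left out, the last holds). The fingers move at their own pace and stop on an object; the grip force is fixed at half the most. Time passes only in rows, so rows that repeat a pose let the fingers close, or fill a call up. It gives the time, the measured TCP pose, the force, the opening and the grip force at its end, in the units of the state.
- state(): the state, without advancing time (a new reading comes with each control period).
- snapshot(name): name is "scene" or "top"; returns the picture (480x640x3 uint8, blue, green, red); there is no depth.
- camera_model(name): a dict with "K" (3x3 intrinsics, pixels), "k1" (the pictures are not rectified: a ray, as slopes to the right and down, at radius r is drawn at 1 + k1 r^2 times it, then the intrinsics apply), "view" (4x4, takes a point from world to camera coordinates). Camera axes: x right, y down, z forward; pixel columns grow to the right and rows downward; lengths in m; the calibration is good to about 2 mm. A picture is of the moment at which its call begins. camera_model takes no time and is no camera call.
- finish_job(): hands the job in; it is judged then, once.
Trained networks look in the newest picture that a camera, given by its name, has taken for a name from the list of things; names that differ only in an ending like _2 or _b are one class to them, and where a whole thing is asked for, a point or a joint stands for the part that bears it (a point fixed in the world has none). Each returns a list of dicts, best first, with "score" (0 to 1); they miss things now and then, are a little off and sometimes report something else, mostly with a low value. They report only what shows in the picture. A call takes as long as a camera call. They do not tell look-alikes from the thing itself.
- trace(camera, target): "region" (480x640 bool, what is visible of it).
- landmark_of(camera, target): "location" ([x, y, z] in m, in world coordinates, good to about 4 mm: a listed point, or the origin of a listed thing).
The state is a dict: "time": time; "qpos": joint angles; "joint_vel": joint speeds; "joint_efforts": joint torques, N m; "tool_pos": TCP position; "tcp_rot": TCP orientation; "ft_force": force on the tool from outside, world axes, zero at the start; "ft_torque": the same for the moment, N m; "opening": opening from 0.0 (shut) to 1.0 (fully open); "gripper_force": force on a finger pad.
Only numpy, scipy, OpenCV 4.12 (cv2) and the standard library are available. Lean on these libraries where they do the work, as an engineer would, in place of code of your own. Each camera call takes 0.05 s, during which the arm holds its last target. There are 200 camera calls.

## Working session

There is one attempt and no reset: what is moved stays moved. The work goes in short steps, Python scripts to look and compute and a tool call to move; the robot and the scene stay as the last step left them, time stands still between calls to the robot, and variables do not carry over. Pictures are saved under pics/ and viewed, at most 11 in all, crops included, and the job is handed in when it is done.

Besides the shell and the picture viewer there is one more tool, called after "Request:" as name(argument=value, ...) on one line, values as JSON. jog_arm: Moves the arm, as the interface text tells. Its arguments: {"type":"object","properties":{"increments":{"type":"string"},"grip":{"type":"number"}},"required":["increments"]}

```bash
mkdir -p pics; ls; cat > h.py <<'E'
from workcell import *
import numpy as np, cv2
def px(cam,p):
    m=camera_model(cam);V=np.array(m["view"]);c=V[:3,:3]@np.array(p)+V[:3,3]
    s=c[:2]/c[2];s=s*(1+m["k1"]*(s@s));K=np.array(m["K"]);return K[:2,:2]@s+K[:2,2]
def ray(cam,uv):
    m=camera_model(cam);V=np.array(m["view"]);K=np.array(m["K"]);d=np.linalg.solve(K[:2,:2],np.array(uv)-K[:2,2]);s=d.copy()
    for _ in range(20): s=d/(1+m["k1"]*(s@s))
    R=V[:3,:3];return -R.T@V[:3,3],R.T@np.array([s[0],s[1],1])
def atz(cam,uv,z):
    o,d=ray(cam,uv);return o+d*(z-o[2])/d[2]
def tri(uv1,uv2,c1="scene",c2="top"):
    o1,d1=ray(c1,uv1);o2,d2=ray(c2,uv2);t=np.linalg.lstsq(np.c_[d1,-d2],o2-o1,rcond=None)[0]
    a,b=o1+d1*t[0],o2+d2*t[1];return (a+b)/2,np.linalg.norm(a-b)
E
python3 - <<'E'
from h import *
np.set_printoptions(precision=4,suppress=True)
for c in("scene","top"): cv2.imwrite(f"pics/{c}0.png",snapshot(c))
for t in["steriliser","hood_handle","hood_hinge","hood_edge","mat_blue","chequered_cup","white_cup","honey_jar","pepper_grinder","flat_tin"]:
  for c in("scene","top"):
    for r in landmark_of(c,t): print(t,c,round(r["score"],2),np.array(r["location"]),px(c,r["location"]).round())
s=state();print(s)
for c in("scene","top"):print(camera_model(c))
E
```

```text
pics
steriliser scene 0.84 [ 0.6305 -0.0155  0.0062] [308. 344.]
steriliser top 0.81 [ 0.6268 -0.0193  0.0037] [235. 223.]
hood_handle scene 0.59 [ 0.5149 -0.0479  0.118 ] [359. 301.]
hood_handle top 0.8 [ 0.5113 -0.0499  0.1234] [238. 260.]
hood_hinge scene 0.61 [0.7079 0.0084 0.0531] [273. 346.]
hood_hinge scene 0.37 [ 0.4478 -0.2545  0.006 ] [369. 260.]
hood_hinge top 0.77 [0.7082 0.0104 0.0467] [221. 188.]
hood_edge top 0.87 [ 0.5516 -0.0379  0.0429] [239. 249.]
chequered_cup scene 0.85 [ 0.4494 -0.252   0.0048] [369. 261.]
chequered_cup scene 0.83 [ 0.4429 -0.6544  0.0035] [350. 166.]
chequered_cup top 0.81 [ 0.4454 -0.2523  0.0084] [327. 292.]
chequered_cup top 0.75 [ 0.439  -0.6514  0.0034] [486. 292.]
white_cup scene 0.45 [0.7058 0.011  0.0564] [274. 346.]
honey_jar scene 0.69 [ 0.4407 -0.3843  0.007 ] [364. 225.]
honey_jar top 0.88 [ 0.4411 -0.3793  0.0074] [378. 293.]
pepper_grinder scene 0.61 [ 0.5849 -0.2476  0.006 ] [318. 265.]
pepper_grinder top 0.58 [ 0.5885 -0.2491  0.0039] [325. 236.]
flat_tin scene 0.68 [ 0.5773 -0.3766  0.0082] [316. 229.]
flat_tin top 0.65 [ 0.580
[... 516 characters left out ...]
18688585403845}
{'K': array([[475.0265,   0.    , 321.0085],
       [  0.    , 475.0265, 235.1397],
       [  0.    ,   0.    ,   1.    ]]), 'k1': -0.0853706397817914, 'view': array([[-0.9948,  0.0999,  0.0179,  0.5987],
       [ 0.0608,  0.7276, -0.6833,  0.2278],
       [-0.0813, -0.6787, -0.7299,  1.1312],
       [ 0.    ,  0.    ,  0.    ,  1.    ]])}
{'K': array([[459.8204,   0.    , 325.6997],
       [  0.    , 459.8204, 241.2012],
       [  0.    ,   0.    ,   1.    ]]), 'k1': -0.03746217466030205, 'view': array([[-0.0161, -0.9999,  0.0048, -0.2417],
       [-0.9803,  0.0148, -0.197 ,  0.5693],
       [ 0.1969, -0.0079, -0.9804,  1.0624],
       [ 0.    ,  0.    ,  0.    ,  1.    ]])}
```

View pics/scene0.png

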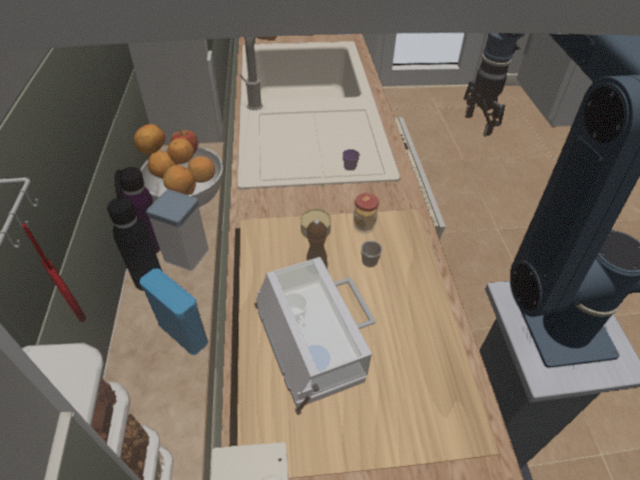

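View pics/top0.png

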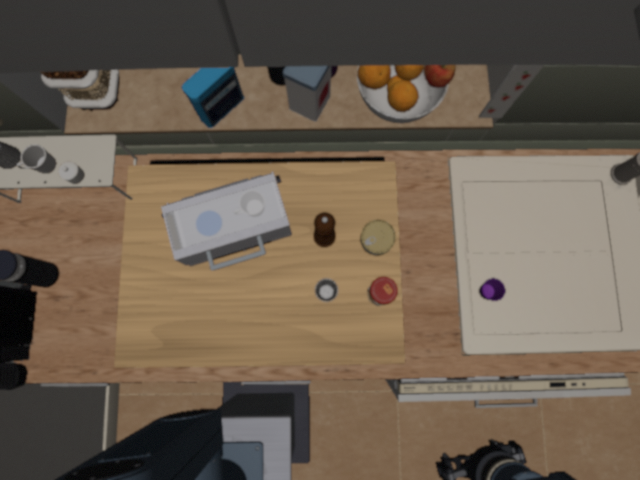

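The scene view shows the steriliser at about (310,340), with the mat at (318,358), the white cup at (295,305) and the bar from (340,284) to (372,325). There are two cup candidates. The grey one is at scene (371,254) / top (327,290), on the board among the jars. The purple one is at scene (350,158) / top (492,290), on the sink drainer. The grey one fits the description, and I'll confirm it in a crop.

```bash
python3 - <<'E'
from h import *
np.set_printoptions(precision=4,suppress=True)
S=cv2.imread("pics/scene0.png");T=cv2.imread("pics/top0.png")
f=lambda a,n:cv2.resize(a,(n,400),interpolation=cv2.INTER_CUBIC)
cv2.imwrite("pics/crop1.png",np.hstack([f(S[225:285,335:395],400),f(T[260:320,297:357],400)]))
snapshot("scene");snapshot("top")
for t in["mat_blue","white_cup","chequered_cup","hood_handle","honey_jar","pepper_grinder"]:
  for c in("scene","top"):
    for r in trace(c,t)[:2]:
      m=r["region"].astype(np.uint8);
      if m.sum()<5: continue
      v,u=np.nonzero(m);print(t,c,round(r["score"],2),m.sum(),"cen",u.mean().round(1),v.mean().round(1),"box",u.min(),u.max(),v.min(),v.max())
  for c in("scene","top"):
    for r in landmark_of(c,t)[:2]: print("  lm",c,round(r["score"],2),np.array(r["location"]))
E
```

```text
lm scene 0.43 [0.7046 0.0109 0.0546]
chequered_cup scene 0.6 473 cen 370.0 253.2 box 360 381 241 267
chequered_cup scene 0.57 320 cen 350.0 158.8 box 342 359 149 170
chequered_cup top 0.81 483 cen 491.8 289.3 box 478 505 278 300
chequered_cup top 0.64 464 cen 325.5 290.2 box 314 337 279 302
  lm scene 0.65 [ 0.4505 -0.254   0.0089]
  lm scene 0.63 [ 0.4415 -0.6544  0.0022]
  lm top 0.94 [ 0.4479 -0.2486  0.0082]
  lm top 0.9 [ 0.4411 -0.6513  0.0003]
hood_handle scene 0.64 10939 cen 312.9 328.1 box 256 374 258 400
hood_handle top 0.69 8058 cen 225.8 221.2 box 162 290 173 269
  lm scene 0.94 [ 0.5133 -0.0495  0.1208]
  lm top 0.96 [ 0.5152 -0.0552  0.1257]
honey_jar scene 0.88 819 cen 364.6 213.2 box 353 377 194 232
honey_jar scene 0.58 522 cen 314.4 219.5 box 300 331 209 236
honey_jar top 0.76 703 cen 381.5 291.4 box 367 396 277 306
  lm scene 0.59 [ 0.4406 -0.3818  0.0067]
  lm top 0.89 [ 0.4402 -0.3781  0.005 ]
pepper_grinder scene 0.55 726 cen 316.8 241.0 box 307 327 220 265
pepper_grinder top 0.75 676 cen 324.3 229.7 box 314 335 212 247
  lm scene 0.97 [ 0.5862 -0.2453  0.0077]
  lm top 0.57 [ 0.5867 -0.2488  0.0056]
  lm top 0.45 [ 0.4383 -0.3776  0.008 ]
```

View pics/crop1.png

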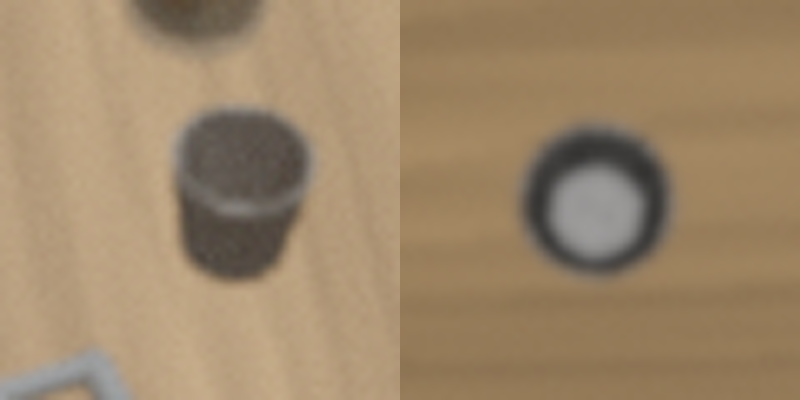

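Request:
jog_arm(increments="0 -0.05 0; 0 -0.1 0")

```text
validation failed for argument at $.in...
```

The crop shows the cup at scene (371,254) in greyish black and white, with its chequers blurred by the resolution. It is not purple, so it is the chequered cup. The jog can only shift and yaw, so I'll check in free space what the arm does with tilt when it is sent beyond reach.

Request:
jog_arm(increments="0.01 -0.05 0 0; 0.02 -0.1 0 0; 0.03 -0.15 0 0; 0.04 -0.2 0 0; 0.05 -0.25 0 0; 0.05 -0.3 0 0; 0.05 -0.32 0 0; 0.05 -0.32 0 0; 0.05 -0.32 0 0; 0.05 -0.32 0 0")

```text
time: 3.65
tool_pos: [0.1654, -0.7937, 0.2166]
tcp_rot: [0.026, 0.993, 0.118, 0.001]
ft_force: [0.3, -0.2, -0.0]
opening: 0.998
gripper_force: 0.0
```

```bash
python3 - <<'E'
from h import *
s=state();print(s["time"],s["qpos"],s["tool_pos"],s["tcp_rot"])
# bar in images: grey line fit; mat by colour
S=cv2.imread("pics/scene0.png");T=cv2.imread("pics/top0.png");cen={}
for n,I,(u0,u1,v0,v1) in(("scene",S,(285,345,330,385)),("top",T,(185,235,200,245))):
    r=I[v0:v1,u0:u1].astype(int);d=r[...,0]-r[...,2];m=(d>0.5*(np.percentile(d,10)+np.percentile(d,97)));
    k,l,st,c=cv2.connectedComponentsWithStats(m.astype(np.uint8));i=1+st[1:,4].argmax()
    cen[n]=c[i]+[u0,v0];print(n,cen[n],st[i])
print("mat",tri(cen["scene"],cen["top"]),atz("top",cen["top"],.044),atz("scene",cen["scene"],.044))
cv2.imwrite("pics/crop2.png",np.hstack([cv2.resize(S[255:405,250:380],(390,450),interpolation=cv2.INTER_CUBIC),cv2.resize(T[165:275,155:295],(407,450)[::1],interpolation=cv2.INTER_CUBIC)]))
E
```

```text
3.65 [-1.44905029  1.01894688  1.41973628  1.920137    0.00279853  1.45634796] [ 0.16539675 -0.79369033  0.21664426] [0.02571622 0.99270087 0.11781952 0.00149264]
scene [319.65544041 356.19170984] [ 23  15  23  26 386]
top [208.42495127 222.77387914] [ 11  11  26  25 513]
mat (array([0.61359598, 0.03986174, 0.05100183]), np.float64(0.008294452028323896)) [0.61928308 0.04026647 0.044     ] [0.60932847 0.03787017 0.044     ]
```

View pics/crop2.png

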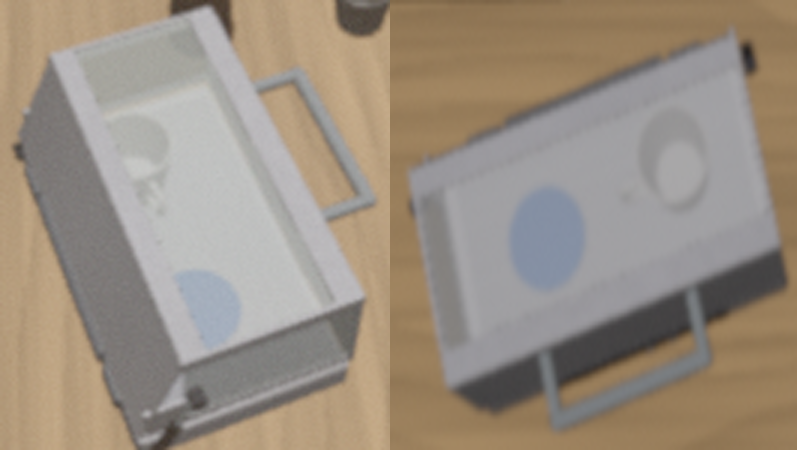

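Request:
jog_arm(increments="0 -0.06 0 0; 0 -0.12 0 0; 0 -0.2 0 0; 0 -0.3 0 0; 0 -0.4 0 0; 0 -0.5 0 0; 0 -0.5 0 0; 0 -0.5 0 0; 0 -0.5 0 0; 0 -0.5 0 0")

```text
time: 4.9
tool_pos: [0.1225, -0.8832, 0.0985]
tcp_rot: [0.058, 0.991, 0.117, 0.001]
ft_force: [0.7, 0.1, -0.7]
opening: 0.997
gripper_force: 0.0
```

Request:
jog_arm(increments="0 0.06 0 0; 0 0.12 0 0; 0 0.18 0 0; 0 0.18 0 0; 0 0.18 0 0; 0 0.18 0 0; 0 0.18 0 0; 0 0.18 0 0; 0 0.18 0 0; 0 0.18 0 0")

```text
time: 6.15
tool_pos: [0.1225, -0.7033, 0.0979]
tcp_rot: [0.057, 0.991, 0.117, 0.001]
ft_force: [-1.0, -0.7, -0.4]
opening: 0.994
gripper_force: 0.0
```

Reaching beyond range tilts the tool and the tilt stays in the next command. The tilt is now 6.6°, so it can be built up for the placing. The crop shows the bar corners at top (212,269) and (264,253), and at scene (373,323) and (349,280).

```bash
python3 - <<'E'
from h import *
np.set_printoptions(precision=4,suppress=True)
a=tri((349,279.7),(264.4,253));b=tri((373.3,322.7),(212.4,268.9));print(a,b,(a[0]+b[0])/2,np.linalg.norm(a[0]-b[0]))
d=b[0]-a[0];yb=np.arctan2(-d[0],d[1]);print("yaw from bar",yb)
hin=np.array([.708,.0095]);han=np.array([.5137,-.0506]);v=hin-han;y2=np.arctan2(v[1],v[0]);print("yaw lm",y2,np.linalg.norm(v))
print("mat top",atz("top",(208.4,222.8),.044))
for y in(yb,y2,(yb+y2)/2):
    R=np.array([[np.cos(y),-np.sin(y)],[np.sin(y),np.cos(y)]]);c=((han+R@[.122,0])+(hin+R@[-.08,0]))/2;print(y,"ster",c,"mat pred",c+R@[.005,.055],"white",c+R@[.005,-.055], "handle",c+R@[-.122,0],"matlocal",R.T@(atz("top",(208.4,222.8),.044)[:2]-c))
# cup rim from traces
print("cup", atz("top",(325.5,290.2),.045),atz("scene",(370,253.2),.035))
print(state()["qpos"])
E
```

```text
(array([ 0.5286, -0.1092,  0.1159]), np.float64(0.0007999403969669955)) (array([0.4934, 0.0091, 0.116 ]), np.float64(0.0005297186503818891)) [ 0.511  -0.0501  0.116 ] 0.1234560799709719
yaw from bar 0.28907664308911735
yaw lm 0.2999810546378579 0.2033826442939514
mat top [0.6192 0.0403 0.044 ]
0.28907664308911735 ster [ 0.631  -0.0146] mat pred [0.6201 0.0396] white [ 0.6514 -0.0659] handle [ 0.514  -0.0493] matlocal [0.0044 0.056 ]
0.2999810546378579 ster [ 0.6309 -0.0143] mat pred [0.6194 0.0397] white [ 0.6519 -0.0654] handle [ 0.5144 -0.0504] matlocal [0.005  0.0557]
0.2945288488634876 ster [ 0.6309 -0.0145] mat pred [0.6198 0.0396] white [ 0.6517 -0.0656] handle [ 0.5142 -0.0499] matlocal [0.0047 0.0558]
cup [ 0.4474 -0.2482  0.045 ] [ 0.4483 -0.2528  0.035 ]
[-1.4956  0.4243  0.2725  1.3043  0.0076  1.4109]
```

Request:
jog_arm(increments="0.028 0.047 0.025 0.163; 0.056 0.094 0.05 0.326; 0.084 0.141 0.075 0.489; 0.112 0.188 0.1 0.652; 0.14 0.235 0.125 0.815; 0.168 0.282 0.15 0.978; 0.196 0.329 0.165 1.141; 0.224 0.376 0.165 1.304; 0.255 0.428 0.165 1.467; 0.286 0.48 0.165 1.628", grip=0.36)

```text
time: 7.4
tool_pos: [0.4095, -0.2214, 0.2636]
tcp_rot: [0.039, 0.593, 0.803, 0.043]
ft_force: [0.9, -0.6, 0.5]
opening: 0.361
gripper_force: 0.0
```

Request:
jog_arm(increments="0.03 0.05 0 0; 0.06 0.1 0 0; 0.09 0.148 0 0; 0.105 0.173 0 0; 0.105 0.173 0 0; 0.105 0.173 -0.05 0; 0.105 0.173 -0.09 0; 0.105 0.173 -0.125 0; 0.105 0.173 -0.15 0; 0.105 0.173 -0.163 0")

```text
time: 8.65
tool_pos: [0.5122, -0.0507, 0.0984]
tcp_rot: [0.037, 0.596, 0.801, 0.042]
ft_force: [0.6, 0.6, 0.6]
opening: 0.363
gripper_force: 0.0
```

```bash
python3 - <<'E'
from h import *
s=state();print(s["time"],s["qpos"],s["tool_pos"],s["tcp_rot"],s["ft_force"])
S=snapshot("scene");T=snapshot("top")
cv2.imwrite("pics/c3.png",np.hstack([cv2.resize(S[240:390,250:400],(400,400)),cv2.resize(T[170:320,160:310],(400,400))]))
E
```

```text
8.65 [-0.2599618  -0.08278047 -0.29941285  1.25355854  0.05007789  1.02217103] [ 0.51216539 -0.05066836  0.09839838] [0.037359   0.59609783 0.80094663 0.04190683] [0.5706361  0.59118385 0.60600402]
```

View pics/c3.png

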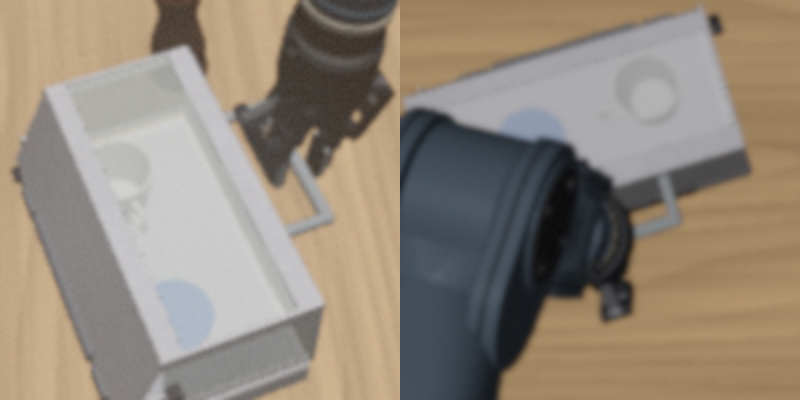

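The gripper straddles the bar, left crop around (300,160), clear of the front wall. I'll close it and start the swing.

Request:
jog_arm(increments="0 0 0 0; 0 0 0 0; 0 0 0 0; 0 0 0 0; 0 0 0 0; 0.005 0.0015 0.014 0; 0.012 0.0035 0.03 0; 0.0225 0.007 0.048 0; 0.0345 0.0105 0.065 0; 0.048 0.0145 0.081 0", grip=0)

```text
time: 10.0
tool_pos: [0.5571, -0.0376, 0.1785]
tcp_rot: [0.035, 0.596, 0.801, 0.037]
ft_force: [-6.5, -6.7, -0.6]
opening: 0.118
gripper_force: 58.3
```

Request:
jog_arm(increments="0.015 0.0045 0.0145 0; 0.0315 0.0095 0.027 0; 0.049 0.015 0.038 0; 0.068 0.0205 0.047 0; 0.087 0.026 0.054 0; 0.107 0.032 0.059 0; 0.121 0.0365 0.0615 0; 0.13 0.039 0.0625 0; 0.13 0.039 0.0625 0; 0.13 0.039 0.0625 0")

```text
time: 11.25
tool_pos: [0.6924, 0.0027, 0.2451]
tcp_rot: [0.04, 0.596, 0.801, 0.042]
ft_force: [1.1, -3.3, 4.9]
opening: 0.113
gripper_force: 64.7
```

```bash
python3 - <<'E'
from h import *
s=state();print(s["time"],s["qpos"],s["tool_pos"],s["tcp_rot"],s["ft_force"])
snapshot("scene");snapshot("top")
for t in("hood_handle","hood_edge"):
  for c in("scene","top"): print(t,c,[(round(r["score"],2),r["location"]) for r in landmark_of(c,t)])
E
```

```text
11.25 [-0.10775337  0.37696509  0.50365295  1.58513465  0.0324507   1.17254853] [0.692389   0.00268251 0.24509559] [0.0401453  0.59556524 0.80117924 0.04245257] [ 1.1319298  -3.31787226  4.94445057]
hood_handle scene [(0.78, [0.6929, 0.004, 0.2632])]
hood_handle top [(0.62, [0.6921, 0.0018, 0.2681])]
hood_edge scene [(0.78, [0.638, -0.0114, 0.1955])]
hood_edge top [(0.66, [0.6403, -0.0097, 0.1928]), (0.19, [0.6526, -0.0644, 0.0439])]
```

Request:
jog_arm(increments="0 0 0 0; 0 0 0 0; 0 0 0.002 0; 0 0 0.04 0; -0.01 -0.02 0.065 0; -0.03 -0.075 0.065 0.13; -0.05 -0.13 0.065 0.26; -0.07 -0.185 0.065 0.4; -0.09 -0.24 0.065 0.54; -0.11 -0.295 0.065 0.68", grip=0.4)

```text
time: 12.8
tool_pos: [0.5805, -0.2924, 0.3084]
tcp_rot: [0.021, 0.292, 0.955, 0.054]
ft_force: [0.4, 0.3, 0.0]
opening: 0.405
gripper_force: 0.0
```

```bash
python3 - <<'E'
from h import *
s=state();print(s["time"],s["qpos"],s["tool_pos"],s["tcp_rot"],s["ft_force"])
S=snapshot("scene");T=snapshot("top")
for t in("hood_handle","hood_edge","white_cup","mat_blue"):
  for c in("scene","top"): print(t,c,[(round(r["score"],2),r["location"]) for r in landmark_of(c,t)])
cv2.imwrite("pics/c4.png",np.hstack([cv2.resize(S[200:400,200:400],(400,400)),cv2.resize(T[100:300,140:340],(400,400))]))
E
```

```text
12.8 [-0.62594352  0.42445277  0.69681738  1.83711773  0.11532345 -0.03271792] [ 0.58052229 -0.2923519   0.30836691] [0.02149241 0.29162897 0.95478913 0.05355686] [0.44517529 0.31864152 0.03250699]
hood_handle scene [(0.95, [0.6992, 0.0051, 0.2622])]
hood_handle top [(0.72, [0.6996, 0.0032, 0.267])]
hood_edge scene [(0.92, [0.645, -0.0105, 0.196])]
hood_edge top [(0.93, [0.6463, -0.0091, 0.1966])]
white_cup scene [(0.58, [0.5872, -0.2503, 0.0078])]
white_cup top [(0.83, [0.65, -0.0658, 0.0403])]
mat_blue scene [(0.63, [0.6166, 0.0401, 0.0434])]
mat_blue top [(0.95, [0.6177, 0.0388, 0.0404])]
```

View pics/c4.png

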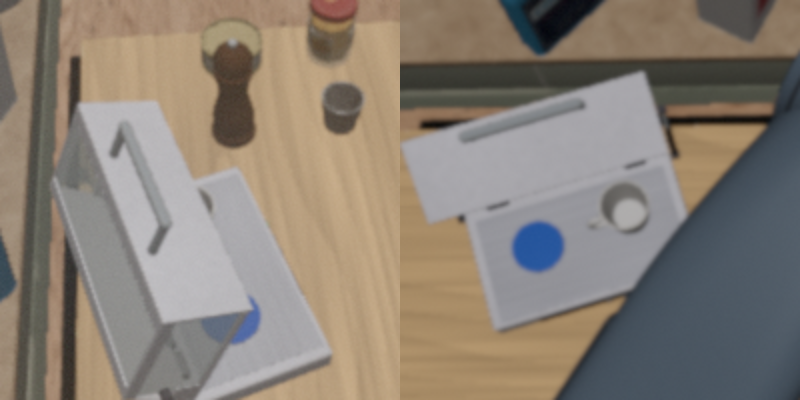

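The hood stands open, with its edge at z≈0.196. The mat and the white cup show in the right crop at (538,246) and (625,208). Now I'll build up tilt over the free sink side.

Request:
jog_arm(increments="0.01 -0.06 0 0; 0.02 -0.12 0 0; 0.03 -0.18 0 0; 0.05 -0.24 0 0; 0.1 -0.3 0.02 0; 0.2 -0.4 0.05 0; 0.4 -0.55 0.1 0; 0.4 -0.55 0.1 0; 0.4 -0.55 0.1 0; 0.4 -0.55 0.1 0")

```text
time: 14.55
tool_pos: [0.6273, -0.5187, 0.2199]
tcp_rot: [0.052, 0.295, 0.953, 0.039]
ft_force: [-0.1, -0.5, -0.3]
opening: 0.4
gripper_force: 0.0
```

```bash
cat >> h.py <<'E'
from scipy.spatial.transform import Rotation as Ro
def rep():
    s=state();w,x,y,z=s["tcp_rot"];R=Ro.from_quat([x,y,z,w]).as_matrix()
    print(round(s["time"],2),"q",s["qpos"].round(3),"p",s["tool_pos"].round(4))
    zx=R[:,2];print("z",zx.round(3),"tilt",np.degrees(np.arccos(-zx[2])).round(1),"dir",np.arctan2(zx[1],zx[0]).round(3),"y",R[:,1].round(3),"-x ang",np.arctan2(-R[1,0],-R[0,0]).round(3))
    return s,R
E
python3 -c "
from h import *
rep()"
```

```text
14.55 q [-0.82   1.018  1.42   1.921  0.12  -0.216] p [ 0.6273 -0.5187  0.2199]
z [ 0.122  0.044 -0.992] tilt 7.5 dir 0.349 y [0.559 0.822 0.106] -x ang -0.605
```

Request:
jog_arm(increments="0.04 -0.04 0 0.02; 0.1 -0.1 0.03 0.05; 0.2 -0.22 0.1 0.05; 0.4 -0.43 0.2 0.05; 0.4 -0.43 0.2 0.05; 0.4 -0.43 0.2 0.05; 0.4 -0.43 0.2 0.05; 0.4 -0.43 0.2 0.05; 0.4 -0.43 0.2 0.05; 0.4 -0.43 0.2 0.05")

```text
time: 15.8
tool_pos: [0.6491, -0.5654, 0.1795]
tcp_rot: [0.081, 0.273, 0.958, 0.025]
ft_force: [-0.1, 0.6, -0.6]
opening: 0.398
gripper_force: 0.0
```

```bash
python3 -c "
from h import *
rep()"
```

```text
15.8 q [-0.842  1.071  1.419  1.808  0.129 -0.279] p [ 0.6491 -0.5654  0.1795]
z [ 0.169  0.004 -0.986] tilt 9.7 dir 0.021 y [0.52  0.849 0.092] -x ang -0.562
```

Request:
jog_arm(increments="0.1 -0.1 0.05 0.03; 0.2 -0.22 0.15 0.05; 0.4 -0.43 0.3 0.05; 0.4 -0.43 0.3 0.05; 0.4 -0.43 0.3 0.05; 0.4 -0.43 0.3 0.05; 0.4 -0.43 0.3 0.05; 0.4 -0.43 0.3 0.05; 0.4 -0.43 0.3 0.05; 0.4 -0.43 0.3 0.05")

```text
time: 17.05
tool_pos: [0.657, -0.5882, 0.195]
tcp_rot: [0.111, 0.251, 0.962, 0.01]
ft_force: [0.1, 1.1, 0.3]
opening: 0.397
gripper_force: 0.0
```

Request:
jog_arm(increments="0.1 -0.1 0.05 0; 0.2 -0.22 0.15 0; 0.4 -0.43 0.3 0; 0.4 -0.43 0.3 0; 0.4 -0.43 0.3 0; 0.4 -0.43 0.3 0; 0.4 -0.43 0.3 0; 0.4 -0.43 0.3 0; 0.4 -0.43 0.3 0; 0.4 -0.43 0.3 0")

```text
time: 18.3
tool_pos: [0.6707, -0.6118, 0.2087]
tcp_rot: [0.141, 0.252, 0.957, -0.008]
ft_force: [-0.9, -0.4, -0.2]
opening: 0.403
gripper_force: 0.0
```

```bash
python3 -c "
from h import *
rep()"
```

```text
18.3 q [-0.864  1.048  1.419  1.698  0.147 -0.332] p [ 0.6707 -0.6118  0.2087]
z [ 0.266 -0.087 -0.96 ] tilt 16.3 dir -0.315 y [0.485 0.873 0.056] -x ang -0.523
```

Request:
jog_arm(increments="0.1 -0.1 0.05 0; 0.2 -0.22 0.15 0; 0.4 -0.43 0.35 0; 0.4 -0.43 0.35 0; 0.4 -0.43 0.35 0; 0.4 -0.43 0.35 0; 0.4 -0.43 0.35 0; 0.4 -0.43 0.35 0; 0.4 -0.43 0.35 0; 0.4 -0.43 0.35 0")

```text
time: 19.55
tool_pos: [0.6809, -0.6284, 0.2381]
tcp_rot: [0.172, 0.253, 0.952, -0.026]
ft_force: [-1.2, 0.1, 0.5]
opening: 0.4
gripper_force: 0.0
```

Request:
jog_arm(increments="0.1 -0.1 0.05 0; 0.2 -0.22 0.15 0; 0.4 -0.43 0.35 0; 0.4 -0.43 0.35 0; 0.4 -0.43 0.35 0; 0.4 -0.43 0.35 0; 0.4 -0.43 0.35 0; 0.4 -0.43 0.35 0; 0.4 -0.43 0.35 0; 0.4 -0.43 0.35 0")

```text
time: 20.8
tool_pos: [0.6945, -0.6466, 0.2616]
tcp_rot: [0.203, 0.253, 0.945, -0.044]
ft_force: [0.7, 0.5, 0.1]
opening: 0.4
gripper_force: 0.0
```

Request:
jog_arm(increments="0.1 -0.1 0.05 0; 0.2 -0.22 0.15 0; 0.4 -0.43 0.35 0; 0.4 -0.43 0.35 0; 0.4 -0.43 0.35 0; 0.4 -0.43 0.35 0; 0.4 -0.43 0.35 0; 0.4 -0.43 0.35 0; 0.4 -0.43 0.35 0; 0.4 -0.43 0.35 0", grip=1)

```text
time: 22.05
tool_pos: [0.71, -0.6657, 0.282]
tcp_rot: [0.233, 0.254, 0.937, -0.062]
ft_force: [0.3, 0.7, -0.2]
opening: 1.002
gripper_force: 0.0
```

```bash
python3 - <<'E'
from h import *
s,R=rep()
cup=np.array([.448,-.250,.006]);z=R[:,2]
g=cup+[0,0,.044];tcp=g+.019*z
print("tcp grasp",tcp,"delta",tcp-s["tool_pos"], "pre (80mm back along tool)",tcp-.08*z-s["tool_pos"])
E
```

```text
22.05 q [-0.874  0.996  1.419  1.531  0.162 -0.307] p [ 0.71   -0.6657  0.282 ]
z [ 0.406 -0.234 -0.883] tilt 27.9 dir -0.524 y [0.504 0.864 0.003] -x ang -0.53
tcp grasp [ 0.45571053 -0.2544532   0.03321558] delta [-0.25427465  0.41120849 -0.24876016] pre (80mm back along tool) [-0.28674003  0.42995878 -0.17808891]
```

Request:
jog_arm(increments="-0.03 0.046 -0.005 0; -0.06 0.092 -0.01 0; -0.09 0.138 -0.02 0; -0.12 0.184 -0.03 0; -0.15 0.23 -0.04 0; -0.18 0.276 -0.05 0; -0.21 0.322 -0.06 0; -0.24 0.368 -0.07 0; -0.268 0.41 -0.085 0; -0.284 0.428 -0.105 0")

```text
time: 23.3
tool_pos: [0.4254, -0.2362, 0.1779]
tcp_rot: [0.235, 0.253, 0.936, -0.062]
ft_force: [-0.3, 1.1, 0.9]
opening: 0.999
gripper_force: 0.0
```

```bash
python3 - <<'E'
from h import *
s,R=rep()
snapshot("scene");snapshot("top");P=[]
for c in("scene","top"):
  for r in landmark_of(c,"chequered_cup"): print(c,round(r["score"],2),r["location"])
  for t in trace(c,"chequered_cup")[:2]:
    v,u=np.nonzero(t["region"]);print(c,len(u),u.mean(),v.mean(),u.min(),u.max(),v.min(),v.max())
E
```

```text
23.3 q [-0.699 -0.622 -0.633  1.074  0.082 -0.15 ] p [ 0.4254 -0.2362  0.1779]
z [ 0.408 -0.236 -0.882] tilt 28.1 dir -0.523 y [0.503 0.864 0.002] -x ang -0.529
scene 0.98 [0.4485, -0.2532, 0.005]
scene 0.82 [0.4406, -0.6556, -0.0006]
scene 0.72 [0.4396, -0.382, 0.0038]
scene 445 369.95955056179776 253.08314606741573 360 381 241 266
scene 288 350.09375 159.27430555555554 343 358 149 170
top 0.83 [0.4443, -0.654, 0.0019]
top 0.75 [0.4462, -0.2534, 0.0093]
top 430 326.07441860465116 290.11162790697676 315 337 279 301
top 478 492.09832635983264 289.56276150627616 478 505 278 300
```

Request:
jog_arm(increments="0 0 -0.04 0; 0 -0.001 -0.077 0; 0.006 -0.005 -0.09 0; 0.012 -0.008 -0.104 0; 0.019 -0.012 -0.119 0; 0.026 -0.016 -0.134 0; 0.032 -0.02 -0.148 0; 0.032 -0.02 -0.148 0; 0.032 -0.02 -0.148 0; 0.032 -0.02 -0.148 0")

```text
time: 24.85
tool_pos: [0.4588, -0.2585, 0.0306]
tcp_rot: [0.234, 0.254, 0.936, -0.062]
ft_force: [0.0, 0.0, 1.0]
opening: 0.999
gripper_force: 0.0
```

```bash
python3 - <<'E'
from h import *
rep()
S=snapshot("scene");T=snapshot("top")
cv2.imwrite("pics/c5.png",np.hstack([cv2.resize(S[200:300,320:420],(400,400),interpolation=cv2.INTER_CUBIC),cv2.resize(T[220:340,270:390],(400,400),interpolation=cv2.INTER_CUBIC)]))
E
```

```text
24.85 q [-0.686 -0.413 -0.802  0.697  0.076 -0.138] p [ 0.4588 -0.2585  0.0306]
z [ 0.407 -0.236 -0.882] tilt 28.1 dir -0.525 y [0.504 0.863 0.002] -x ang -0.53
```

View pics/c5.png

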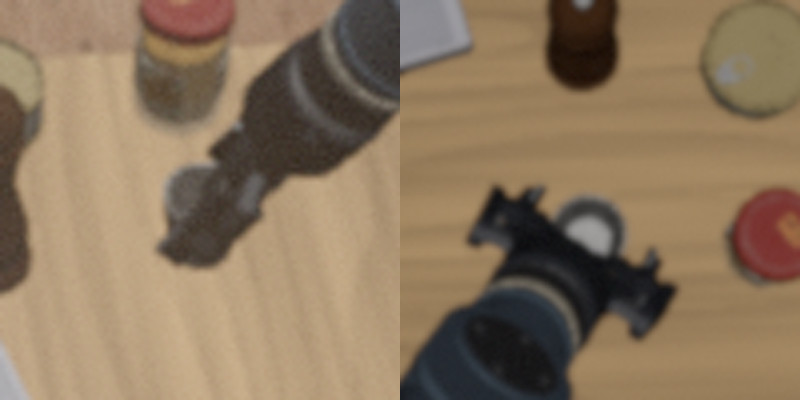

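The gripper straddles the cup, right crop around (590,230), with nothing touched. I'll close and lift a little.

Request:
jog_arm(increments="0 0 0 0; 0 0 0 0; 0 0 0 0; 0 0 0 0; 0 0 0 0; 0 0 0 0; 0 0 0 0; 0 0 0.01 0; 0 0 0.025 0; 0 0 0.04 0", grip=0)

```text
time: 26.2
tool_pos: [0.4577, -0.2575, 0.0696]
tcp_rot: [0.233, 0.254, 0.937, -0.062]
ft_force: [-0.3, -0.3, -1.4]
opening: 0.625
gripper_force: 63.1
```

```bash
python3 - <<'E'
from h import *
rep()
S=snapshot("scene");T=snapshot("top")
for c in("scene","top"):
  for r in landmark_of(c,"chequered_cup"): print(c,round(r["score"],2),r["location"])
cv2.imwrite("pics/c6.png",np.hstack([cv2.resize(S[200:300,320:420],(400,400),interpolation=cv2.INTER_CUBIC),cv2.resize(T[220:340,270:390],(400,400),interpolation=cv2.INTER_CUBIC)]))
E
```

```text
26.2 q [-0.686 -0.454 -0.747  0.796  0.076 -0.138] p [ 0.4577 -0.2575  0.0696]
z [ 0.405 -0.234 -0.884] tilt 27.9 dir -0.524 y [0.504 0.864 0.002] -x ang -0.53
scene 0.78 [0.4429, -0.657, -0.0014]
scene 0.48 [0.4485, -0.25, 0.0449]
top 0.75 [0.4382, -0.6523, 0.0011]
top 0.55 [0.4489, -0.2487, 0.0528]
```

View pics/c6.png

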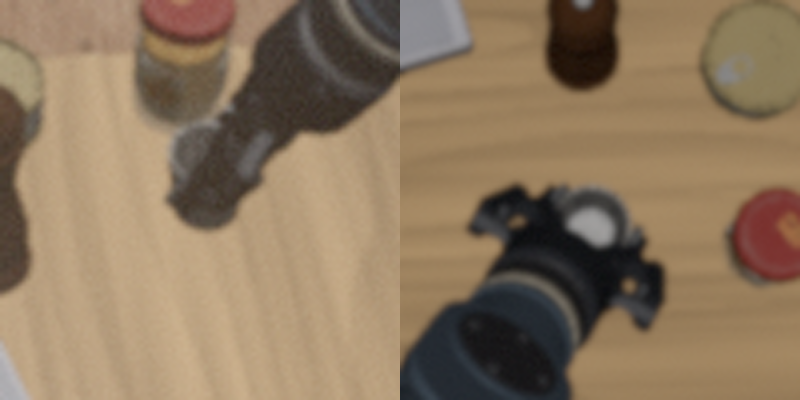

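The cup is lifted level; the crop shows it between the pads at (590,215), with the opening at 53 mm. Now I'll carry it round to the front of the mat.

Request:
jog_arm(increments="0 0.01 0.015 0.05; 0.005 0.05 0.025 0.18; 0.01 0.1 0.025 0.33; 0.016 0.15 0.025 0.48; 0.022 0.2 0.025 0.63; 0.028 0.245 0.025 0.77; 0.03 0.257 0.025 0.82; 0.055 0.265 0.025 0.82; 0.08 0.272 0.025 0.82; 0.105 0.28 0.025 0.82")

```text
time: 27.65
tool_pos: [0.5635, 0.0217, 0.0933]
tcp_rot: [0.238, -0.14, 0.96, 0.036]
ft_force: [0.1, -0.2, -1.1]
opening: 0.627
gripper_force: 63.4
```

```bash
python3 - <<'E'
from h import *
s,R=rep();print(s["ft_force"],s["opening"])
T=snapshot("top");S=snapshot("scene")
for c in("scene","top"):
  for t in("chequered_cup","mat_blue","hood_edge"):
    for r in landmark_of(c,t)[:2]: print(t,c,round(r["score"],2),r["location"])
cv2.imwrite("pics/c7.png",np.hstack([cv2.resize(S[240:390,250:400],(400,400),interpolation=cv2.INTER_CUBIC),cv2.resize(T[160:290,150:280],(400,400),interpolation=cv2.INTER_CUBIC)]))
print("to go",np.array([.6294,.043,.0676])-s["tool_pos"])
E
```

```text
27.65 q [-0.209 -0.317 -0.598  0.856  0.227 -0.448] p [0.5635 0.0217 0.0933]
z [ 0.448  0.135 -0.884] tilt 27.9 dir 0.294 y [-0.286  0.958  0.002] -x ang 0.289
[ 0.05461304 -0.21349926 -1.14451837] 0.6271954055289718
chequered_cup scene 0.88 [0.5558, 0.0176, 0.0744]
chequered_cup scene 0.66 [0.4417, -0.6563, 0.0025]
mat_blue scene 0.72 [0.6172, 0.041, 0.0446]
hood_edge scene 0.6 [0.6433, -0.0115, 0.1965]
chequered_cup top 0.69 [0.5482, 0.02, 0.0747]
chequered_cup top 0.69 [0.4403, -0.6548, 0.0014]
mat_blue top 0.72 [0.6168, 0.0392, 0.041]
mat_blue top 0.31 [0.6989, 0.0048, 0.2685]
hood_edge top 0.68 [0.6456, -0.0109, 0.1945]
hood_edge top 0.27 [0.6994, 0.0031, 0.2685]
to go [ 0.06588057  0.02133551 -0.0256693 ]
```

View pics/c7.png

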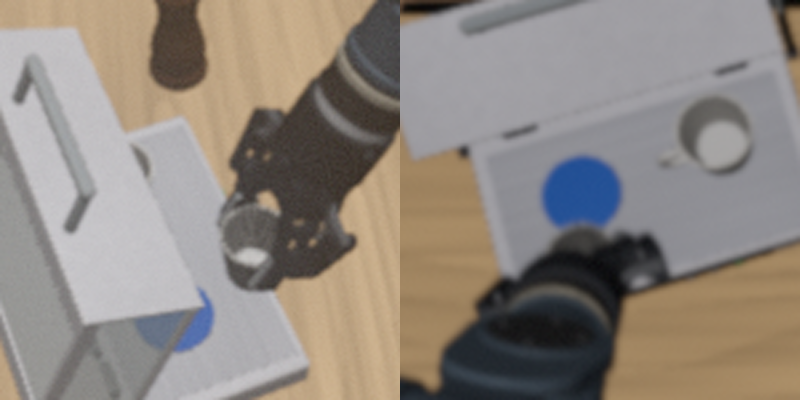

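Request:
jog_arm(increments="0.02 0.006 0 0; 0.04 0.013 -0.003 0; 0.058 0.019 -0.006 0; 0.065 0.021 -0.01 0; 0.065 0.021 -0.014 0; 0.065 0.021 -0.017 0; 0.065 0.021 -0.019 0; 0.065 0.021 -0.021 0; 0.065 0.021 -0.0225 0; 0.065 0.021 -0.0225 0")

```text
time: 29.3
tool_pos: [0.6279, 0.0433, 0.0714]
tcp_rot: [0.239, -0.141, 0.96, 0.036]
ft_force: [-0.0, 0.0, -1.2]
opening: 0.624
gripper_force: 63.4
```

```bash
python3 - <<'E'
from h import *
s,R=rep();print(s["ft_force"],s["opening"])
T=snapshot("top");S=snapshot("scene")
for c in("scene","top"):
  for t in("chequered_cup","white_cup","hood_edge"):
    for r in landmark_of(c,t)[:2]: print(t,c,round(r["score"],2),r["location"])
cv2.imwrite("pics/c8.png",np.hstack([cv2.resize(S[240:390,250:400],(400,400),interpolation=cv2.INTER_CUBIC),cv2.resize(T[160:290,150:280],(400,400),interpolation=cv2.INTER_CUBIC)]))
E
```

```text
29.3 q [-0.138 -0.121 -0.483  0.76   0.198 -0.383] p [0.6279 0.0433 0.0714]
z [ 0.448  0.137 -0.883] tilt 27.9 dir 0.296 y [-0.287  0.958  0.003] -x ang 0.29
[-0.04683887  0.00822383 -1.22002889] 0.6240901816814026
chequered_cup scene 0.58 [0.4406, -0.656, -0.0003]
hood_edge scene 0.77 [0.6437, -0.0094, 0.1979]
hood_edge scene 0.46 [0.5309, -0.0862, -0.0001]
chequered_cup top 0.87 [0.4393, -0.6518, 0.0047]
chequered_cup top 0.57 [0.6157, 0.0422, 0.0496]
white_cup top 0.97 [0.654, -0.0642, 0.0378]
white_cup top 0.45 [0.6977, 0.0035, 0.2678]
hood_edge top 0.78 [0.6418, -0.0113, 0.1949]
```

View pics/c8.png

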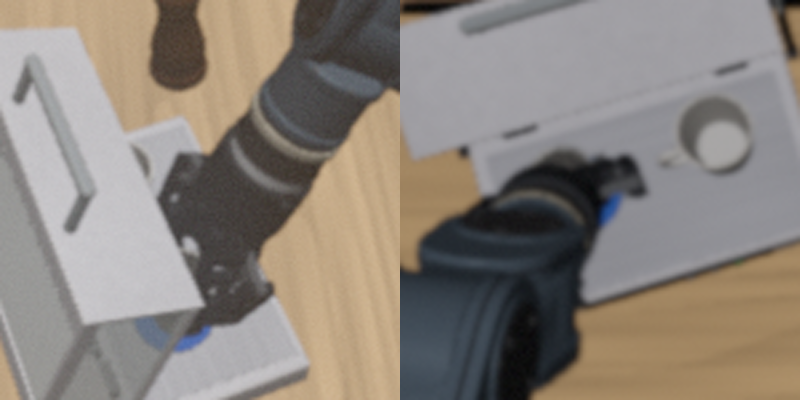

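The cup is over the mat, whose blue rim shows around it at (185,335) in the left crop. There is no contact yet and the foot is about 4 mm up, so I'll lower slowly.

Request:
jog_arm(increments="0.0005 0 -0.0005 0; 0.0005 0 -0.001 0; 0.0005 0 -0.0015 0; 0.0005 0 -0.002 0; 0.0005 0 -0.0025 0; 0.0005 0 -0.003 0; 0.0005 0 -0.0035 0; 0.0005 0 -0.004 0; 0.0005 0 -0.004 0; 0.0005 0 -0.004 0")

```text
time: 30.95
tool_pos: [0.6288, 0.0434, 0.068]
tcp_rot: [0.239, -0.141, 0.96, 0.036]
ft_force: [-0.9, 1.2, 0.9]
opening: 0.628
gripper_force: 63.5
```

Request:
jog_arm(increments="0 0 -0.0003 0; 0 0 -0.0006 0; 0 0 -0.0009 0; 0 0 -0.0012 0; 0 0 -0.0015 0; 0 0 -0.0015 0; 0 0 -0.0015 0; 0 0 -0.0015 0; 0 0 -0.0015 0; 0 0 -0.0015 0")

```text
time: 32.2
tool_pos: [0.6296, 0.0436, 0.0681]
tcp_rot: [0.24, -0.141, 0.96, 0.036]
ft_force: [-3.2, 0.0, 6.5]
opening: 0.627
gripper_force: 64.0
```

```bash
python3 - <<'E'
from h import *
s,R=rep();f=[s["ft_force"]]
for i in range(4): snapshot("top");f.append(state()["ft_force"])
print(np.mean(f,0),np.array(f)[:,2])
E
```

```text
32.2 q [-0.137 -0.116 -0.487  0.749  0.199 -0.383] p [0.6296 0.0436 0.0681]
z [ 0.451  0.137 -0.882] tilt 28.1 dir 0.296 y [-0.288  0.958  0.002] -x ang 0.291
[-3.9171436   0.279633    6.56962884] [6.46704147 6.14929681 7.18955795 6.15602547 6.88622247]
```

The cup is down with about 6 N. I'll open and back out along the tool axis.

Request:
jog_arm(increments="0 0 0.0007 0; 0 0 0.0007 0; 0 0 0.0007 0; 0 0 0.0007 0; 0 0 0.0007 0; -0.003 -0.001 0.006 0; -0.009 -0.003 0.018 0; -0.018 -0.0055 0.035 0; -0.027 -0.008 0.053 0; -0.038 -0.0115 0.074 0", grip=0.8)

```text
time: 33.65
tool_pos: [0.5901, 0.0317, 0.1416]
tcp_rot: [0.239, -0.141, 0.96, 0.036]
ft_force: [0.3, -0.5, 0.3]
opening: 0.795
gripper_force: 0.0
```

Request:
jog_arm(increments="-0.025 -0.008 0.02 0; -0.05 -0.016 0.035 0; -0.09 -0.03 0.05 0; -0.13 -0.07 0.06 0; -0.16 -0.11 0.06 0; -0.18 -0.16 0.06 0; -0.19 -0.2 0.06 0; -0.19 -0.2 0.06 0; -0.19 -0.2 0.06 0; -0.19 -0.2 0.06 0")

```text
time: 34.9
tool_pos: [0.4008, -0.1671, 0.2005]
tcp_rot: [0.239, -0.142, 0.96, 0.036]
ft_force: [0.3, -1.1, -0.6]
opening: 0.796
gripper_force: 0.0
```

```bash
python3 - <<'E'
from h import *
s,R=rep();print(s["ft_force"],s["opening"])
T=snapshot("top");S=snapshot("scene")
for c in("scene","top"):
  for t in("chequered_cup","white_cup","hood_handle","honey_jar","pepper_grinder","flat_tin"):
    for r in landmark_of(c,t)[:2]: print(t,c,round(r["score"],2),r["location"])
cv2.imwrite("pics/c9.png",np.hstack([cv2.resize(S[200:400,220:420],(400,400),interpolation=cv2.INTER_CUBIC),cv2.resize(T[160:290,150:280],(400,400),interpolation=cv2.INTER_CUBIC)]))
E
```

```text
34.9 q [-0.883 -0.538 -0.518  1.391  0.449 -1.131] p [ 0.4008 -0.1671  0.2005]
z [ 0.449  0.137 -0.883] tilt 28.0 dir 0.297 y [-0.289  0.957  0.002] -x ang 0.292
[ 0.30110163 -1.08624268 -0.59533881] 0.7958061944746135
chequered_cup scene 0.72 [0.6219, 0.0407, 0.0427]
chequered_cup scene 0.51 [0.4398, -0.6541, -0.0]
hood_handle scene 0.84 [0.6998, 0.0034, 0.2648]
hood_handle scene 0.16 [0.5307, -0.0861, 0.0007]
honey_jar scene 0.58 [0.4419, -0.3796, 0.0056]
pepper_grinder scene 0.79 [0.586, -0.2471, 0.0059]
flat_tin scene 0.56 [0.5757, -0.3781, 0.0059]
chequered_cup top 0.83 [0.4425, -0.6518, 0.0014]
chequered_cup top 0.7 [0.6189, 0.0403, 0.0453]
white_cup top 0.55 [0.6551, -0.0628, 0.0418]
hood_handle top 0.88 [0.6993, 0.0062, 0.2666]
honey_jar top 0.69 [0.4416, -0.3773, 0.0036]
pepper_grinder top 0.74 [0.588, -0.2513, 0.0059]
pepper_grinder top 0.58 [0.6534, -0.0682, 0.0411]
flat_tin top 0.76 [0.5788, -0.3808, 0.0085]
flat_tin top 0.74 [0.4416, -0.3772, 0.0064]
```

View pics/c9.png

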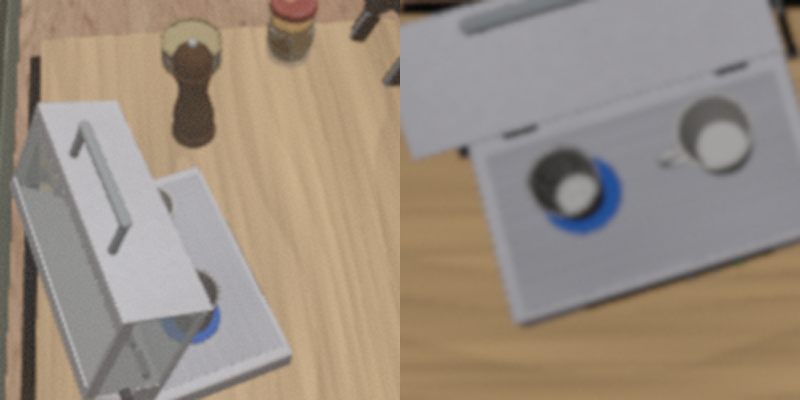

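The cup stands upright on the mat: its foot is at (577,195) in the right crop and the mat centre is near (582,195). The white cup hasn't moved, the hood is open and the robot is clear.

```bash
python3 -c "
from workcell import *
print(finish_job())"
```

```text
the job is handed in; nothing more can be done
None
```

The job is handed in at about 35 s: the hood stands open by itself and the chequered cup is upright on the blue mat, about 3 mm off its centre, and the white cup, honey jar, pepper grinder and flat tin measured as unmoved.

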